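# Point out the pot without a saucer, and its saucer

## Robot

A 6-joint arm with a two-finger parallel gripper is mounted at the origin on the work surface. World frame = base frame: x ahead of the robot, y to its left, z up, the work surface at z = 0. Lengths are in m, angles in degrees, forces in N, time in s.
With the tool pointing down it reaches from about 0.4 to 0.825 m from the base axis. Payload 7 kg.
Tool frame: the origin (TCP) lies at the very end of the fingers, on their centre line; the grasp point (between the pads) lies 19 mm behind it (r.grasp_offset is the z of the grasp point in the tool frame, in m); z points along the fingers, y is the direction in which the jaws open and shut (so a half turn about z gives the same grasp; the last joint's range is limited). The gripper opens to 88 mm and grips with 3 to 60 N. Pads are 19 mm wide; open, the fingers measure 130 mm over their backs; the gripper's body (78 mm by 193 mm) begins 47 mm behind the grasp point.
Start: joints at [-53.165, 20.546, 0.682, 0, -70.136, -16.507], TCP at [0.234, -0.633, 0.227] pointing down, gripper open.
Joint ranges: [-176.03, 176.03], [-82.01, 121.73], [-58.28, 71.71], [-173.87, 95.51], [-174.79, -0.11], [-173.66, 173.66]. Speed limits (degrees/s): [136.94, 136.94, 172.46, 180, 180, 180].

## Interface

Orientations are given as [roll, pitch, yaw] about the fixed x, y, z axes, in that order (R = Rz(yaw) Ry(pitch) Rx(roll)).
In Python, from plant import r, capture, calibration, order gives the robot as it stands.
- The arm moves only by the tool servo_tool, never from a script. Its arguments are lists of equal length, an entry for each row: "grip": the closure, from -1 (fully open) to 1 (shut), so that 0 is half open; "translation": the shift along the tool's x, y, z in m, a list of three; "turn": the turn about the tool's z in rad. A call has 1 to 10 rows; each row is the pose to reach, as a shift and turn from the pose commanded when the call began, along the tool's axes at that moment; what a row does not reach only later rows make up. A row lasts 1/12 s, in which the tool goes at most 41.7 mm and 7.16 degrees, less where a joint would pass 70% of its speed; a pose out of reach is approached as far as the arm can. A call with a gripper value outside its range is refused whole. The fingers move at their own pace and stop on an object; "newtons" is the grip in N (left out, the last holds). Time passes only in rows, so rows that repeat a pose let the fingers close. It gives the time, the measured TCP pose, the force and the opening at its end, in the units of the state.
- r.get_state(): the state, without advancing time (a new reading comes with each control period).
- capture(name): name is "side" or "top" or "wrist"; returns (picture, depth): 420x560x3 uint8, blue, green, red; 420x560 float32, m along the optical axis (not along the pixel's ray), 0 where there is no reading.
- calibration(name): a dict with "fx", "fy", "cx", "cy" (pixels), "dist_coeffs" ([k1, k2, p1, p2, k3] as OpenCV has them; the pictures are not rectified), "view" (4x4, takes a point from world to camera coordinates). Camera axes: x right, y up, looking along -z (the intrinsics and any distortion apply to the point x, -y, -z); pixel columns grow to the right and rows downward; lengths in m; the calibration is good to about 2 mm. A picture is of the moment at which its call begins: read the wrist's pose just before it. calibration takes no time and is no camera call; for the wrist camera it gives the pose at the moment of the call.
- order.close_job(): hands the job in, once; it reports no verdict.
The state is a dict: "time_s": time; "joints": joint angles; "qd": joint speeds; "joint_torque": joint torques, N m; "tcp_pos": TCP position; "eef_rot": TCP orientation; "contact_force": force on the tool from outside, world axes, zero at the start; "moment": the same for the moment, N m; "gripper_width": finger opening in m.
Only numpy, scipy, OpenCV 4.12 (cv2) and the standard library are available. Lean on these libraries where they do the work, as an engineer would, in place of code of your own. Each camera call takes 0.05 s, during which the arm holds its last target.

## Task

Show the volunteer what is still to be done on the potting bench: point down at the white pot that stands on the bare bench with no saucer under it, then at the empty blue saucer that is wide enough for it, each time holding your fingertips still two or three centimetres above the middle of its mouth or rim for a good two seconds. Do not touch or shift anything on the bench, and carry your hand high past the other pots and saucers, so that there is no doubt which ones are meant. Finish with your hand drawn up or back, well clear of all the pots and saucers, so that she can reach in.

Things in the scene. Friction and masses are not known exactly. Their poses are not given: they have to be found in the camera images.
- pot_bare: The pot that has no saucer: it stands directly on the bench top. A white plastic plant pot, tapered, 110 mm across its rim, 78 mm across its foot, 100 mm tall, wall 2.5 mm, open and empty. Origin at the centre of its underside, z up; the middle of its mouth is 100 mm above the origin.
- saucer_spare: The empty saucer that is wide enough for the pot: a blue ceramic saucer, a shallow round dish 140 mm across its rim, 108 mm across its foot, 22 mm tall, floor 6 mm thick, with nothing in it. Origin at the centre of its underside, z up; its rim is 22 mm above the origin.
- pot_a: A pot already standing in a saucer: a white plastic plant pot, tapered, 110 mm across its rim, 78 mm across its foot, 100 mm tall, wall 2.5 mm, open and empty. Origin at the centre of its underside, z up; the middle of its mouth is 100 mm above the origin; its foot stands 6 mm above the bench, on the saucer's floor.
- saucer_a: The blue ceramic saucer, a shallow round dish 140 mm across its rim, 108 mm across its foot, 22 mm tall, floor 6 mm thick, under pot_a. Origin at the centre of its underside.
- pot_b: Another pot already standing in a saucer: a white plastic plant pot, tapered, 110 mm across its rim, 78 mm across its foot, 100 mm tall, wall 2.5 mm, open and empty. Origin at the centre of its underside, z up; the middle of its mouth is 100 mm above the origin; its foot stands 6 mm above the bench, on the saucer's floor.
- saucer_b: The blue ceramic saucer, a shallow round dish 140 mm across its rim, 108 mm across its foot, 22 mm tall, floor 6 mm thick, under pot_b. Origin at the centre of its underside.
- saucer_small: An empty blue ceramic saucer of the same make that is too small for these pots: 90 mm across its rim, 58 mm across its foot, 22 mm tall. Origin at the centre of its underside, z up.
- trowel: Cast aluminium hand trowel lying on the bench, about 310 mm long, 70 mm wide and 31 mm high. Origin on the bench at the neck end of the blade; the blade (150 mm) runs along +x, the handle along -x.
- dibber: Wooden dibber with a steel point and a 110 mm crossbar handle lying on the bench, about 240 mm long, 29 mm high. Origin on the bench about half-way along it; the point is towards +x.
- cloche: Clear glass bell cloche with a glass knob, standing mouth down on the bench: 200 mm across, 235 mm tall. Origin at the centre of its open base. (Heavier bench equipment that stays put, up to 260 mm tall, stands along the far edge and both side edges of the bench, beyond all the listed things.)
- label_tin: Round aluminium tin, 74 mm across and 95 mm tall, holding upright white plant labels that reach to 157 mm. Origin at the centre of its underside.

How it is judged:
By the outcome, as a careful person would: the job done as asked, in the order asked, and still so for the second after the job is handed in, with the robot touching nothing.
It also fails if it takes over 45 s, if anything falls off the work surface, if the arm or the gripper's body presses on something with over 40 N, if the wrist force passes 120 N, or if a joint passes its speed limit or range.

## Working session

There is one attempt and no reset: what is moved stays moved. The work goes in short steps, Python scripts to look and compute and a tool call to move; the robot and the scene stay as the last step left them, time stands still between calls to the robot, and variables do not carry over. Pictures are saved under pics/ and viewed, and the job is handed in when it is done.

Besides the shell and the picture viewer there is one more tool, called after "Call:" by a JSON object that holds its "method" and its "body", one argument or row to a line. servo_tool: Moves the arm, as the interface text tells. Its arguments: {"type":"object","properties":{"grip":{"type":"array","items":{"type":"number"}},"translation":{"type":"array","items":{"type":"array","items":{"type":"number"}}},"turn":{"type":"array","items":{"type":"number"}},"newtons":{"type":"number"}},"required":["grip","translation","turn"]}

```bash
mkdir -p pics; ls; python3 - <<'E'
from plant import r, capture, calibration, order
import cv2, numpy as np
for n in ("top","side"):
    p,d=capture(n); cv2.imwrite(f"pics/{n}1.png",p); np.save(f"pics/{n}1.npy",d)
    c=calibration(n); print(n,c)
s=r.get_state(); print(s)
E
```

```text
pics
top {'fx': 392.5165214710864, 'fy': 392.5165214710864, 'cx': 273.8999408905548, 'cy': 208.6767061495873, 'dist_coeffs': array([-0.10775307,  0.        ,  0.        ,  0.        ,  0.        ]), 'view': array([[-0.01531686, -0.99987027,  0.00498408,  0.08273859],
       [ 0.99702769, -0.01489652,  0.07559022, -0.55232149],
       [-0.07550617,  0.00612707,  0.99712651, -1.09089949],
       [ 0.        ,  0.        ,  0.        ,  1.        ]])}
side {'fx': 458.09471598090954, 'fy': 458.09471598090954, 'cx': 278.94754922002346, 'cy': 211.47767336587125, 'dist_coeffs': array([-0.1146528,  0.       ,  0.       ,  0.       ,  0.       ]), 'view': array([[-0.79704328, -0.60389581,  0.00564507,  0.46263845],
       [ 0.42993433, -0.56082869,  0.70755046, -0.22258402],
       [-0.42412084,  0.56637534,  0.70664028, -1.0408673 ],
       [ 0.        ,  0.        ,  0.        ,  1.        ]])}
{'time_s': 0.1, 'joints': array([-5.31633526e+01,  2.05850363e+01,  6.40207181e-01, -1.77638769e-02,
       -7.01354264e+01, -1.65075899e+01]), 'qd': array([ 0.0015196 , -0.01861053,  0.17083014,  0.03988269, -0.01031755,
       -0.06278205]), 'joint_torque': array([-2.53027523e-03, -5.84164667e+01,  2.93752438e+01,  7.01559439e+00,
        1.02161805e-02, -3.30027137e-05]), 'tcp_pos': array([ 0.23434016, -0.63256197,  0.22575119]), 'eef_rot': array([ 1.79918307e+02, -6.79406824e-03, -1.59676985e+02]), 'contact_force': array([-0.48505867,  0.09499489,  0.32288624]), 'moment': array([0.00645251, 0.02002026, 0.05043049]), 'gripper_width': 0.0877418007242345}
```

View pics/top1.png

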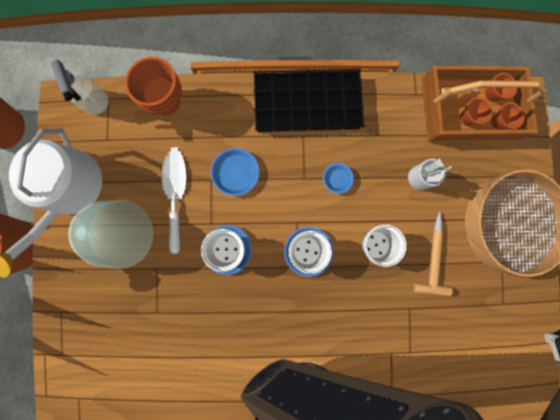

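View pics/side1.png

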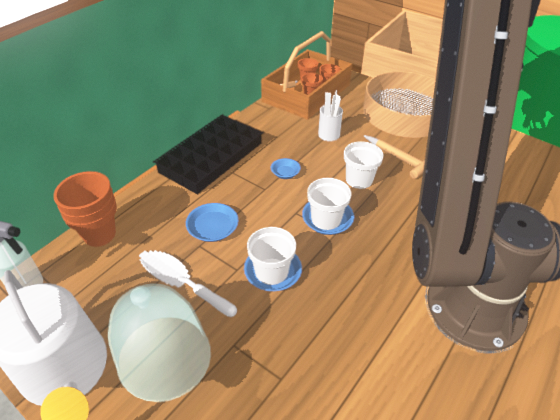

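The top picture shows the bare pot at about (384,245), with no blue under it. The pots at (226,250) and (309,252) stand in blue saucers. The large empty saucer is at (235,172) and the small one at (338,178). I'll enlarge these to read the rims.

```bash
cat > h.py <<'E'
import numpy as np, cv2
def ray(c,u,v):
    K=np.array([[c['fx'],0,c['cx']],[0,c['fy'],c['cy']],[0,0,1]])
    p=cv2.undistortPoints(np.array([[[u,v]]],float),K,c['dist_coeffs'])[0,0]
    V=c['view'];R=V[:3,:3];o=-R.T@V[:3,3]
    return o,R.T@np.array([p[0],-p[1],-1.])
def at_z(c,u,v,z):
    o,d=ray(c,u,v); return o+d*(z-o[2])/d[2]
def at_depth(c,u,v,D):
    o,d=ray(c,u,v); return o+d*D
def proj(c,P):
    K=np.array([[c['fx'],0,c['cx']],[0,c['fy'],c['cy']],[0,0,1]])
    V=c['view'];q=(V[:3,:3]@np.asarray(P,float).T).T+V[:3,3]; q=q*[1,-1,-1]
    return cv2.projectPoints(q.reshape(-1,1,3),np.zeros(3),np.zeros(3),K,c['dist_coeffs'])[0][:,0]
E
python3 - <<'E'
import cv2
p=cv2.imread("pics/top1.png")
a=cv2.resize(p[205:285,340:430],None,fx=6,fy=6,interpolation=cv2.INTER_CUBIC); cv2.imwrite("pics/c_pot.png",a)
a=cv2.resize(p[135:210,195:275],None,fx=6,fy=6,interpolation=cv2.INTER_CUBIC); cv2.imwrite("pics/c_sau.png",a)
E
```

```text
(no output)
```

View pics/c_pot.png

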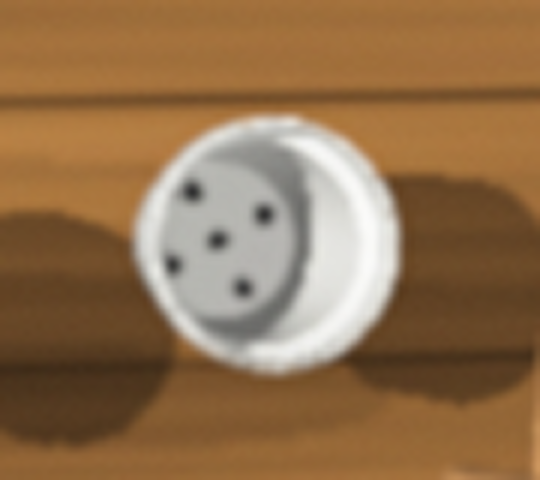

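View pics/c_sau.png

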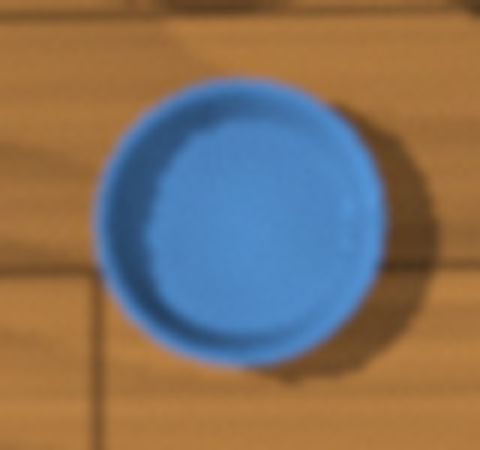

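```bash
python3 - <<'E'
from plant import r, capture, calibration
from h import *
c=calibration("top"); s=calibration("side"); im=cv2.imread("pics/top1.png"); si=cv2.imread("pics/side1.png")
D=np.load("pics/top1.npy")
f=lambda u,v,x0,y0:(x0+(u+.5)/6-.5,y0+(v+.5)/6-.5)
for nm,z,x0,y0,E in (("pot",.1,340,205,[(144,245),(400,245),(272,117),(272,373)]),("sau",.022,195,135,[(96,222),(387,222),(241,77),(241,366)])):
    P=[at_z(c,*f(u,v,x0,y0),z) for u,v in E]
    print(nm,"diam",np.linalg.norm(P[0]-P[1]),np.linalg.norm(P[2]-P[3]),"ctr",(P[0]+P[1])/2,(P[2]+P[3])/2)
# depth check: rim points
for nm,z,x0,y0,E in (("pot",.1,340,205,[(390,245),(272,125),(272,365)]),("sau",.022,195,135,[(240,222)])):
    for u,v in E:
        a,b=f(u,v,x0,y0); print(nm,at_depth(c,a,b,D[round(b),round(a)]))
# other things: overlay check later
def circ(P,rad): t=np.linspace(0,2*np.pi,60); return np.c_[P[0]+rad*np.cos(t),P[1]+rad*np.sin(t),np.full(60,P[2])]
import json
Pp=np.mean([at_z(c,*f(u,v,340,205),.1) for u,v in [(144,245),(400,245),(272,117),(272,373)]],0)
Ps=np.mean([at_z(c,*f(u,v,195,135),.022) for u,v in [(96,222),(387,222),(241,77),(241,366)]],0)
print(Pp,np.hypot(*Pp[:2]),Ps,np.hypot(*Ps[:2]))
for cc,i,n in ((c,im,"t"),(s,si,"s")):
    o=cv2.resize(i,None,fx=1.4,fy=1.4)
    for P,rad in ((Pp,.055),(Ps,.07)):
        q=proj(cc,circ(P,rad))*1.4
        cv2.polylines(o,[q.round().astype(int)],True,(0,0,255),1)
    cv2.imwrite(f"pics/ov_{n}.png",o)
# rough heights of others
for n,u,v,z in (("pota",226,247,.106),("potb",309,250,.106),("small",338,178,.022),("tin",424,173,.095),("cloche",110,234,.1)): print(n,at_z(c,u,v,z))
E
```

```text
pot diam 0.11488285034912896 0.11243901608208969 ctr [ 0.44582094 -0.21703567  0.1       ] [ 0.44599582 -0.21681975  0.1       ]
sau diam 0.13868647779800608 0.13918006403436345 ctr [0.66126042 0.18433907 0.022     ] [0.66191878 0.18450086 0.022     ]
pot [ 0.44459291 -0.2714483   0.09553913]
pot [ 0.49862094 -0.21805483  0.10131109]
pot [ 0.39213919 -0.21969284  0.08432234]
sau [0.66393019 0.18639933 0.00637569]
[ 0.44590838 -0.21692771  0.1       ] 0.4958749002859344 [0.6615896  0.18441996 0.022     ] 0.686812579883866
pota [0.4489934  0.20095954 0.106     ]
potb [ 0.43795893 -0.01469674  0.106     ]
small [ 0.63859238 -0.11015072  0.022     ]
tin [ 0.63884957 -0.33380376  0.095     ]
cloche [0.48637798 0.51250546 0.1       ]
```

View pics/ov_s.png

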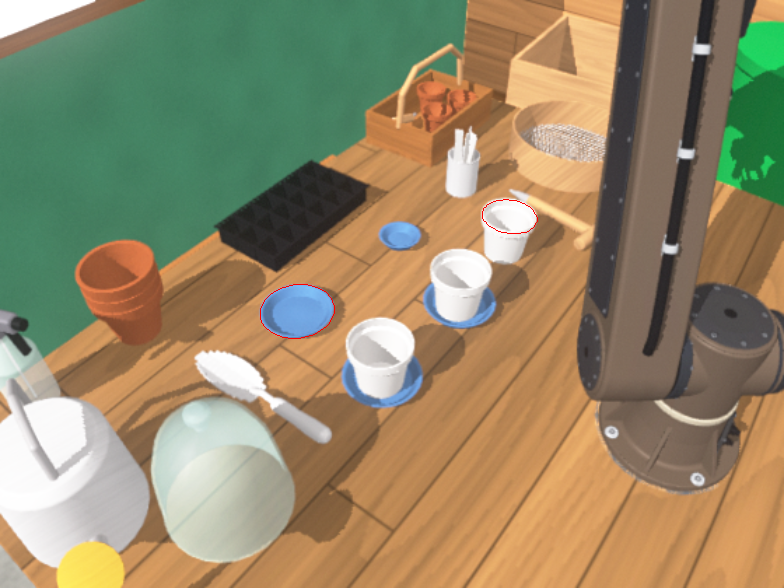

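Both fitted circles have the right size and land on the right objects in the side view too. The pot mouth is at (0.446,-0.217,0.100) and the saucer rim at (0.662,0.184,0.022). First I'll lift straight up and shut the fingers for pointing.

Call:
{"method": "servo_tool", "body": {
  "grip": [0,1,1,1,1,1,1,1],
  "translation": [
    [0,0,-0.015],
    [0,0,-0.035],
    [0,0,-0.055],
    [0,0,-0.075],
    [0,0,-0.095],
    [0,0,-0.11],
    [0,0,-0.12],
    [0,0,-0.12]
  ],
  "turn": [0,0,0,0,0,0,0,0],
  "newtons": 5
}}

```text
time_s: 0.77
tcp_pos: [0.2347, -0.6336, 0.3487]
eef_rot: [-179.8, 0.0, -159.7]
contact_force: [-0.5, -0.1, -0.4]
gripper_width: 0.0397
```

```bash
cat > go.py <<'E'
from plant import r
import sys, numpy as np
from scipy.spatial.transform import Rotation as Ro
s=r.get_state(); t=np.array([float(a) for a in sys.argv[1:4]])
R=Ro.from_euler('xyz',s['eef_rot'],degrees=True).as_matrix()
print(round(s['time_s'],2),s['tcp_pos'].round(4),s['eef_rot'].round(2),'F',s['contact_force'].round(1),'w',round(s['gripper_width'],4))
print('joints',s['joints'].round(1),'delta tool',(R.T@(t-s['tcp_pos'])).round(4))
E
python3 go.py 0.446 -0.217 0.345
```

```text
0.77 [ 0.2347 -0.6336  0.3487] [-1.7982e+02  2.0000e-02 -1.5967e+02] F [-0.5 -0.1 -0.4] w 0.0397
joints [-53.2  17.9  12.4   0.  -84.3 -16.5] delta tool [-0.3429  0.3172  0.0028]
```

Call:
{"method": "servo_tool", "body": {
  "grip": [1,1,1,1,1,1,1,1,1,1],
  "translation": [
    [-0.01,0.009,0],
    [-0.028,0.026,0],
    [-0.048,0.044,0],
    [-0.069,0.064,0],
    [-0.09,0.083,0],
    [-0.111,0.103,0],
    [-0.132,0.122,0],
    [-0.153,0.142,0],
    [-0.174,0.161,0],
    [-0.195,0.18,0]
  ],
  "turn": [0,0,0,0,0,0,0,0,0,0]
}}

```text
time_s: 1.6
tcp_pos: [0.3547, -0.3943, 0.345]
eef_rot: [179.9, -0.1, -159.7]
contact_force: [1.3, 0.2, 0.7]
gripper_width: 0.0006
```

```bash
python3 go.py 0.446 -0.217 0.345
```

```text
1.6 [ 0.3547 -0.3943  0.345 ] [ 1.7989e+02 -5.0000e-02 -1.5967e+02] F [1.3 0.2 0.7] w 0.0006
joints [-26.8   3.6  -5.8  -0.  -80.7 -42.8] delta tool [-1.472e-01  1.345e-01  1.000e-04]
```

Call:
{"method": "servo_tool", "body": {
  "grip": [1,1,1,1,1,1,1,1,1,1],
  "translation": [
    [-0.018,0.017,0],
    [-0.038,0.035,0],
    [-0.058,0.053,0],
    [-0.078,0.072,0],
    [-0.098,0.09,0],
    [-0.118,0.108,0],
    [-0.134,0.123,0],
    [-0.144,0.132,0],
    [-0.148,0.136,0],
    [-0.148,0.136,0]
  ],
  "turn": [0,0,0,0,0,0,0,0,0,0]
}}

```text
time_s: 2.43
tcp_pos: [0.4462, -0.2162, 0.3454]
eef_rot: [179.9, -0.1, -159.6]
contact_force: [-0.8, -0.2, 1.1]
gripper_width: 0.0007
```

```bash
python3 go.py 0.446 -0.217 0.125; python3 - <<'E'
from plant import *
import cv2
p,d=capture("top"); cv2.imwrite("pics/top2.png",p)
p,d=capture("side"); cv2.imwrite("pics/side2.png",p)
p,d=capture("wrist"); cv2.imwrite("pics/wrist2.png",p)
E
```

```text
2.43 [ 0.4462 -0.2162  0.3454] [ 1.7994e+02 -7.0000e-02 -1.5957e+02] F [-0.8 -0.2  1.1] w 0.0007
joints [ -3.1   0.1  -9.5  -0.  -80.5 -66.4] delta tool [ 2.000e-04 -9.000e-04  2.204e-01]
```

View pics/side2.png

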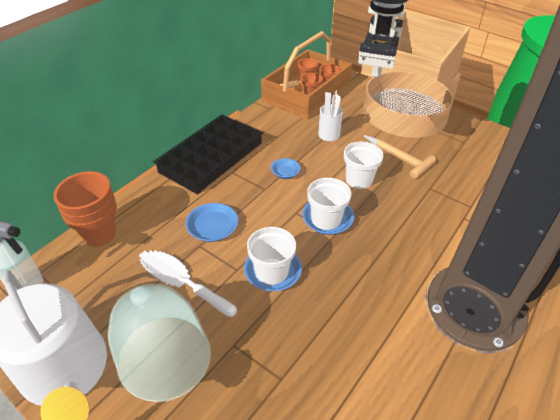

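View pics/wrist2.png

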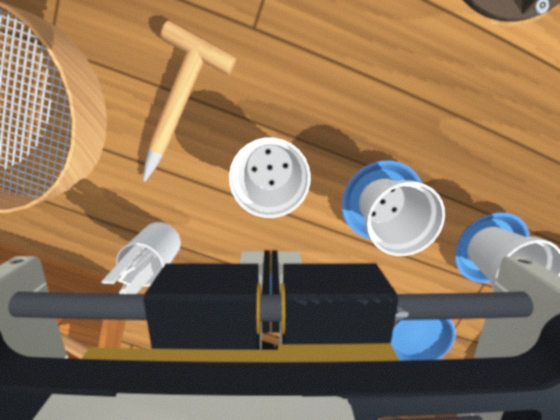

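The side view shows the hand above the right-hand end, with everything undisturbed. The wrist view shows the bare pot's rim centred near (270,177). I'll check that against my estimate.

```bash
python3 - <<'E'
from plant import calibration
from h import *
c=calibration("wrist")
for e in [(229,177),(311,177),(270,138),(270,217)]: print(at_z(c,*e,.1).round(4))
print('ctr',at_z(c,270,177.5,.1).round(4), 'saucer spare seen',proj(c,[[.662,.184,.022],[.446,-.217,.1]]).round(0))
E
```

```text
[ 0.4637 -0.2704  0.1   ]
[ 0.4249 -0.1655  0.1   ]
[ 0.3955 -0.236   0.1   ]
[ 0.4984 -0.1979  0.1   ]
ctr [ 0.445  -0.2177  0.1   ] saucer spare seen [[420. 339.]
 [270. 178.]]
```

The two estimates agree within 1 mm. Descending to 25 mm above the mouth.

Call:
{"method": "servo_tool", "body": {
  "grip": [1,1,1,1,1,1,1,1,1,1],
  "translation": [
    [0,0,0.015],
    [0,0,0.04],
    [0,0,0.07],
    [0,0,0.1],
    [0,0,0.13],
    [0,0,0.155],
    [0,0,0.178],
    [0,0,0.196],
    [0,0,0.21],
    [0,0,0.22]
  ],
  "turn": [0,0,0,0,0,0,0,0,0,0]
}}

```text
time_s: 3.42
tcp_pos: [0.445, -0.2182, 0.1249]
eef_rot: [179.9, -0.1, -159.8]
contact_force: [0.1, -0.0, -0.4]
gripper_width: 0.0005
```

Call:
{"method": "servo_tool", "body": {
  "grip": [1,1],
  "translation": [
    [0,0,0],
    [0,0,0]
  ],
  "turn": [0,0]
}}

```text
time_s: 3.58
tcp_pos: [0.4461, -0.218, 0.1266]
eef_rot: [180.0, -0.0, -159.7]
contact_force: [-0.8, 0.1, 0.6]
gripper_width: 0.0006
```

```bash
python3 go.py 0.446 -0.217 0.125; python3 - <<'E'
from plant import *
import cv2
p,d=capture("side"); cv2.imwrite("pics/side3.png",cv2.resize(p[50:250,250:500],None,fx=3,fy=3))
E
```

```text
3.58 [ 0.4461 -0.218   0.1266] [ 1.7999e+02 -5.0000e-02 -1.5971e+02] F [-0.8  0.1  0.6] w 0.0006
joints [ -3.3   9.1 -29.4   0.  -51.6 -66.4] delta tool [-0.0003  0.001   0.0016]
```

View pics/side3.png

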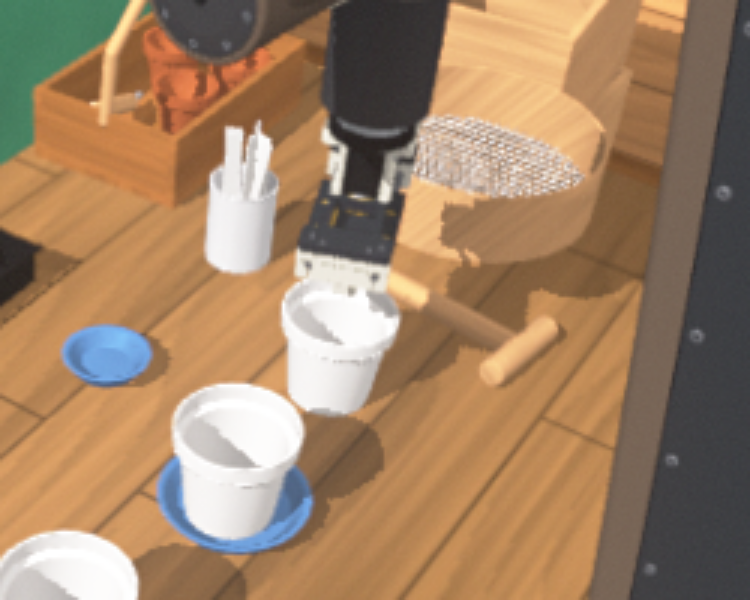

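The hand is right over the bare pot, with the tips about 25 mm above its mouth and no contact. Holding still.

Call:
{"method": "servo_tool", "body": {
  "grip": [1,1,1,1,1,1,1,1,1,1],
  "translation": [
    [0,0,0],
    [0,0,0],
    [0,0,0],
    [0,0,0],
    [0,0,0],
    [0,0,0],
    [0,0,0],
    [0,0,0],
    [0,0,0],
    [0,0,0]
  ],
  "turn": [0,0,0,0,0,0,0,0,0,0]
}}

```text
time_s: 4.47
tcp_pos: [0.4463, -0.2175, 0.1265]
eef_rot: [180.0, -0.0, -159.7]
contact_force: [0.2, -0.1, -0.1]
gripper_width: 0.0002
```

Call:
{"method": "servo_tool", "body": {
  "grip": [1,1,1,1,1,1,1,1,1,1],
  "translation": [
    [0,0,0],
    [0,0,0],
    [0,0,0],
    [0,0,0],
    [0,0,0],
    [0,0,0],
    [0,0,0],
    [0,0,0],
    [0,0,0],
    [0,0,0]
  ],
  "turn": [0,0,0,0,0,0,0,0,0,0]
}}

```text
time_s: 5.3
tcp_pos: [0.4463, -0.2175, 0.1266]
eef_rot: [180.0, 0.0, -159.7]
contact_force: [0.8, 0.1, 0.1]
gripper_width: 0.0004
```

Call:
{"method": "servo_tool", "body": {
  "grip": [1,1,1,1,1,1,1,1,1,1],
  "translation": [
    [0,0,0],
    [0,0,0],
    [0,0,0],
    [0,0,0],
    [0,0,0],
    [0,0,0],
    [0,0,0],
    [0,0,0],
    [0,0,0],
    [0,0,0]
  ],
  "turn": [0,0,0,0,0,0,0,0,0,0]
}}

```text
time_s: 6.13
tcp_pos: [0.4463, -0.2175, 0.1266]
eef_rot: [180.0, -0.0, -159.7]
contact_force: [1.0, -0.6, -0.3]
gripper_width: 0.0003
```

Call:
{"method": "servo_tool", "body": {
  "grip": [1,1,1,1,1,1],
  "translation": [
    [0,0,0],
    [0,0,0],
    [0,0,0],
    [0,0,0],
    [0,0,0],
    [0,0,0]
  ],
  "turn": [0,0,0,0,0,0]
}}

```text
time_s: 6.63
tcp_pos: [0.4463, -0.2175, 0.1265]
eef_rot: [180.0, -0.0, -159.7]
contact_force: [-0.6, 0.7, 0.5]
gripper_width: 0.0006
```

Call:
{"method": "servo_tool", "body": {
  "grip": [1,1,1,1,1,1,1,1,1,1],
  "translation": [
    [0,0,-0.01],
    [0,0,-0.03],
    [0,0,-0.055],
    [0,0,-0.085],
    [0,0,-0.115],
    [0,0,-0.145],
    [0,0,-0.175],
    [0,0,-0.2],
    [0,0,-0.215],
    [0,0,-0.22]
  ],
  "turn": [0,0,0,0,0,0,0,0,0,0]
}}

```text
time_s: 7.47
tcp_pos: [0.4471, -0.2179, 0.3505]
eef_rot: [-179.8, 0.3, -159.7]
contact_force: [0.6, -0.3, -0.4]
gripper_width: 0.0005
```

```bash
python3 go.py 0.662 0.184 0.345
```

```text
7.47 [ 0.4471 -0.2179  0.3505] [-179.83    0.25 -159.66] F [ 0.6 -0.3 -0.4] w 0.0005
joints [ -3.3  -0.1  -9.1   0.1 -80.8 -66.4] delta tool [-0.3412  0.3022  0.0061]
```

Call:
{"method": "servo_tool", "body": {
  "grip": [1,1,1,1,1,1,1,1,1,1],
  "translation": [
    [-0.01,0.009,0],
    [-0.028,0.025,0],
    [-0.048,0.042,0],
    [-0.068,0.06,0],
    [-0.088,0.078,0],
    [-0.108,0.096,0],
    [-0.128,0.113,0],
    [-0.148,0.131,0],
    [-0.168,0.149,0],
    [-0.188,0.166,0]
  ],
  "turn": [0,0,0,0,0,0,0,0,0,0]
}}

```text
time_s: 8.3
tcp_pos: [0.5649, 0.0048, 0.3462]
eef_rot: [180.0, -0.1, -159.7]
contact_force: [-0.1, -0.9, -0.2]
gripper_width: 0.0003
```

```bash
python3 go.py 0.662 0.184 0.345
```

```text
8.3 [0.5649 0.0048 0.3462] [ 1.7998e+02 -5.0000e-02 -1.5966e+02] F [-0.1 -0.9 -0.2] w 0.0003
joints [ 20.3   7.   -1.8  -0.  -81.2 -90. ] delta tool [-0.1533  0.1343  0.0011]
```

Call:
{"method": "servo_tool", "body": {
  "grip": [1,1,1,1,1,1,1,1,1,1],
  "translation": [
    [-0.02,0.018,0],
    [-0.04,0.035,0],
    [-0.06,0.053,0],
    [-0.08,0.07,0],
    [-0.1,0.088,0],
    [-0.12,0.105,0],
    [-0.138,0.121,0],
    [-0.149,0.131,0],
    [-0.153,0.135,0],
    [-0.153,0.135,0]
  ],
  "turn": [0,0,0,0,0,0,0,0,0,0]
}}

```text
time_s: 9.13
tcp_pos: [0.6615, 0.1841, 0.3453]
eef_rot: [-180.0, -0.1, -159.6]
contact_force: [0.1, -1.0, -0.8]
gripper_width: 0.0003
```

```bash
python3 go.py 0.662 0.184 0.047; python3 - <<'E'
from plant import *
from h import *
p,d=capture("side"); cv2.imwrite("pics/side4.png",p)
c=calibration("wrist"); p,d=capture("wrist"); cv2.imwrite("pics/wrist4.png",p)
t=np.linspace(0,2*np.pi,60); q=proj(c,np.c_[.662+.07*np.cos(t),.184+.07*np.sin(t),0*t+.022])
cv2.polylines(p,[q.round().astype(int)],True,(0,0,255),1); cv2.imwrite("pics/wrist4o.png",p)
E
```

```text
9.13 [0.6615 0.1841 0.3453] [-1.7999e+02 -1.1000e-01 -1.5961e+02] F [ 0.1 -1.  -0.8] w 0.0003
joints [  31.8   19.3   13.9   -0.   -84.8 -101.4] delta tool [-1.000e-03 -2.000e-04  2.983e-01]
```

View pics/side4.png

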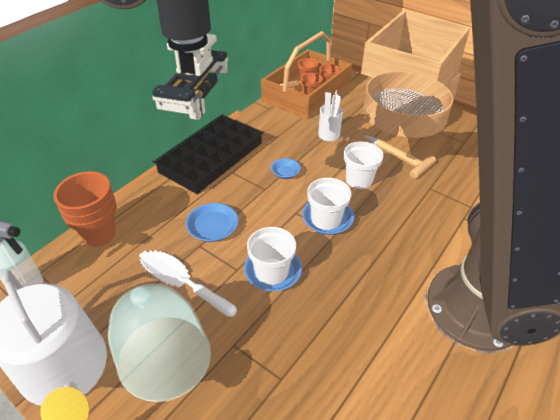

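View pics/wrist4o.png

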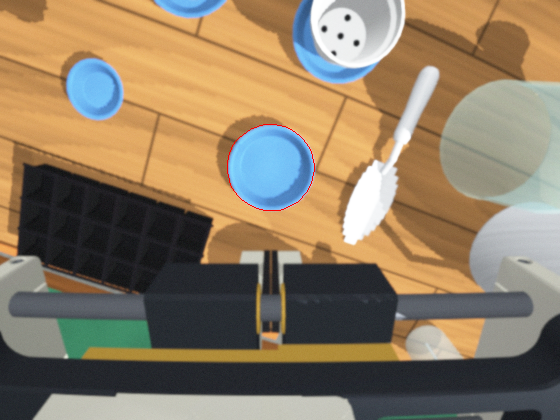

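```bash
python3 - <<'E'
from plant import *
from h import *
V=calibration("wrist")['view']; print(-V[:3,:3].T@V[:3,3], r.get_state()['tcp_pos'])
E
```

```text
[0.58181656 0.1538959  0.50624396] [0.66116623 0.18262223 0.3464804 ]
```

The camera will clear pot_a: it sits at about z 0.21 when pointing, against a rim at 0.106. Descending in two stages to 25 mm above the rim.

Call:
{"method": "servo_tool", "body": {
  "grip": [1,1,1,1,1,1,1,1,1,1],
  "translation": [
    [0,0,0.015],
    [0,0,0.04],
    [0,0,0.068],
    [0,0,0.096],
    [0,0,0.124],
    [0,0,0.15],
    [0,0,0.174],
    [0,0,0.19],
    [0,0,0.2],
    [0,0,0.2]
  ],
  "turn": [0,0,0,0,0,0,0,0,0,0]
}}

```text
time_s: 10.07
tcp_pos: [0.6602, 0.1818, 0.1448]
eef_rot: [-180.0, -0.2, -159.7]
contact_force: [-1.0, -0.1, -0.7]
gripper_width: 0.0001
```

```bash
python3 go.py 0.662 0.184 0.047; python3 - <<'E'
from plant import *
import cv2
p,d=capture("side"); cv2.imwrite("pics/side5.png",p)
E
```

```text
10.07 [0.6602 0.1818 0.1448] [-179.99   -0.18 -159.74] F [-1.  -0.1 -0.7] w 0.0001
joints [  31.6   24.7   -3.9   -0.   -61.5 -101.4] delta tool [-0.0027  0.0015  0.0978]
```

View pics/side5.png

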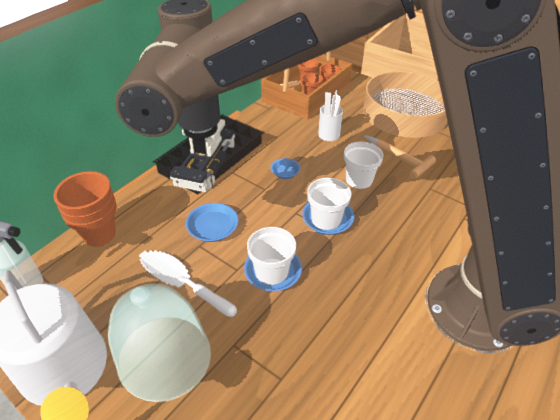

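Clear all round. Last 98 mm, with a small sideways correction, then hold.

Call:
{"method": "servo_tool", "body": {
  "grip": [1,1,1,1,1,1,1,1,1,1],
  "translation": [
    [0,0,0.008],
    [0,0,0.022],
    [-0.001,0.001,0.038],
    [-0.001,0.001,0.054],
    [-0.002,0.001,0.068],
    [-0.002,0.001,0.08],
    [-0.002,0.001,0.09],
    [-0.002,0.001,0.095],
    [-0.002,0.001,0.098],
    [-0.002,0.001,0.098]
  ],
  "turn": [0,0,0,0,0,0,0,0,0,0]
}}

```text
time_s: 10.95
tcp_pos: [0.6631, 0.1849, 0.0484]
eef_rot: [-180.0, -0.0, -159.7]
contact_force: [-0.4, 0.1, -0.4]
gripper_width: 0.0007
```

Call:
{"method": "servo_tool", "body": {
  "grip": [1,1,1],
  "translation": [
    [0,0,0],
    [0,0,0],
    [0,0,0]
  ],
  "turn": [0,0,0]
}}

```text
time_s: 11.2
tcp_pos: [0.6635, 0.1851, 0.0493]
eef_rot: [180.0, 0.1, -159.7]
contact_force: [0.1, 0.1, 0.6]
gripper_width: 0.0005
```

```bash
python3 go.py 0.662 0.184 0.047; python3 - <<'E'
from plant import *
import cv2
p,d=capture("side"); cv2.imwrite("pics/side6.png",cv2.resize(p[100:300,100:350],None,fx=3,fy=3))
E
```

```text
11.2 [0.6635 0.1851 0.0493] [ 1.7999e+02  7.0000e-02 -1.5967e+02] F [0.1 0.1 0.6] w 0.0005
joints [  31.8   30.    -9.     0.   -50.9 -101.4] delta tool [ 0.0017 -0.0005  0.0023]
```

View pics/side6.png

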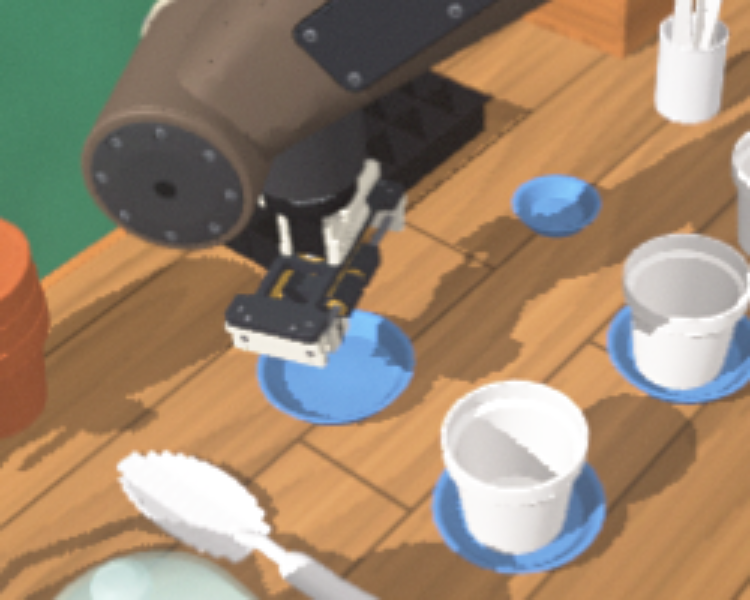

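The tips are 27 mm above the rim, centred and clear. I'll trim down 2 mm, then hold still.

Call:
{"method": "servo_tool", "body": {
  "grip": [1,1,1,1,1],
  "translation": [
    [0.001,0,0.002],
    [0.001,0,0.002],
    [0.001,0,0.002],
    [0.001,0,0.002],
    [0.001,0,0.002]
  ],
  "turn": [0,0,0,0,0]
}}

```text
time_s: 11.67
tcp_pos: [0.6621, 0.1846, 0.0466]
eef_rot: [-180.0, 0.0, -159.7]
contact_force: [-0.1, -0.4, 0.0]
gripper_width: 0.0003
```

Call:
{"method": "servo_tool", "body": {
  "grip": [1,1,1,1,1,1,1,1,1,1],
  "translation": [
    [0,0,0],
    [0,0,0],
    [0,0,0],
    [0,0,0],
    [0,0,0],
    [0,0,0],
    [0,0,0],
    [0,0,0],
    [0,0,0],
    [0,0,0]
  ],
  "turn": [0,0,0,0,0,0,0,0,0,0]
}}

```text
time_s: 12.5
tcp_pos: [0.6621, 0.1845, 0.0465]
eef_rot: [180.0, -0.0, -159.7]
contact_force: [-0.3, -0.8, 0.1]
gripper_width: 0.0006
```

Call:
{"method": "servo_tool", "body": {
  "grip": [1,1,1,1,1,1,1,1,1,1],
  "translation": [
    [0,0,0],
    [0,0,0],
    [0,0,0],
    [0,0,0],
    [0,0,0],
    [0,0,0],
    [0,0,0],
    [0,0,0],
    [0,0,0],
    [0,0,0]
  ],
  "turn": [0,0,0,0,0,0,0,0,0,0]
}}

```text
time_s: 13.33
tcp_pos: [0.6621, 0.1845, 0.0466]
eef_rot: [180.0, -0.0, -159.7]
contact_force: [0.9, -0.0, -0.3]
gripper_width: 0.001
```

Call:
{"method": "servo_tool", "body": {
  "grip": [1,1,1,1,1,1,1,1,1,1],
  "translation": [
    [0,0,0],
    [0,0,0],
    [0,0,0],
    [0,0,0],
    [0,0,0],
    [0,0,0],
    [0,0,0],
    [0,0,0],
    [0,0,0],
    [0,0,0]
  ],
  "turn": [0,0,0,0,0,0,0,0,0,0]
}}

```text
time_s: 14.17
tcp_pos: [0.6621, 0.1845, 0.0465]
eef_rot: [180.0, -0.0, -159.7]
contact_force: [0.2, -0.0, 0.4]
gripper_width: 0.0005
```

Call:
{"method": "servo_tool", "body": {
  "grip": [1,1,1,1,1,1],
  "translation": [
    [0,0,0],
    [0,0,0],
    [0,0,0],
    [0,0,0],
    [0,0,0],
    [0,0,0]
  ],
  "turn": [0,0,0,0,0,0]
}}

```text
time_s: 14.67
tcp_pos: [0.6621, 0.1845, 0.0466]
eef_rot: [180.0, -0.0, -159.7]
contact_force: [-0.1, -0.4, 0.2]
gripper_width: 0.0005
```

Call:
{"method": "servo_tool", "body": {
  "grip": [1,1,1,1,1,1,1,1,1,1],
  "translation": [
    [0,0,-0.01],
    [0,0,-0.03],
    [0,0,-0.055],
    [0,0,-0.085],
    [0,0,-0.115],
    [0,0,-0.145],
    [0,0,-0.175],
    [0,0,-0.205],
    [0,0,-0.235],
    [0,0,-0.26]
  ],
  "turn": [0,0,0,0,0,0,0,0,0,0]
}}

```text
time_s: 15.5
tcp_pos: [0.6621, 0.1843, 0.3103]
eef_rot: [180.0, 0.2, -159.7]
contact_force: [1.6, 0.7, 1.4]
gripper_width: 0.0003
```

Call:
{"method": "servo_tool", "body": {
  "grip": [1,1,1,1,1,1,1,1,1,1],
  "translation": [
    [0,0,-0.02],
    [0,0,-0.04],
    [0,0,-0.06],
    [0,0,-0.08],
    [0,0,-0.095],
    [0,0,-0.105],
    [0,0,-0.11],
    [0,0,-0.11],
    [0,0,-0.11],
    [0,0,-0.11]
  ],
  "turn": [0,0,0,0,0,0,0,0,0,0]
}}

```text
time_s: 16.33
tcp_pos: [0.6618, 0.1845, 0.4153]
eef_rot: [180.0, -0.1, -159.7]
contact_force: [0.1, -0.0, -0.4]
gripper_width: 0.0005
```

```bash
python3 go.py 0.662 0.184 0.42; python3 - <<'E'
from plant import *
import cv2
p,d=capture("side"); cv2.imwrite("pics/side7.png",p)
p,d=capture("top"); cv2.imwrite("pics/top7.png",p)
E
```

```text
16.33 [0.6618 0.1845 0.4153] [ 1.8000e+02 -1.1000e-01 -1.5967e+02] F [ 0.1 -0.  -0.4] w 0.0005
joints [  31.8   19.2   22.4   -0.   -93.4 -101.4] delta tool [-0.     -0.0006 -0.0047]
```

View pics/side7.png

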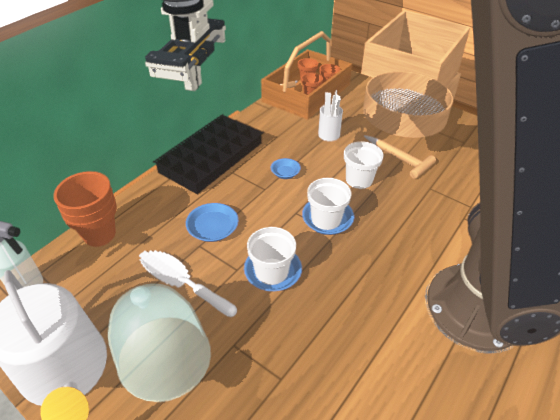

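The hand is drawn up to z 0.415, and the bench looks just as it did in the first side picture. I'll compare the two pictures, then hand in.

```bash
python3 - <<'E'
from plant import *
import cv2, numpy as np
a=cv2.imread("pics/side1.png").astype(int); b=cv2.imread("pics/side7.png").astype(int)
d=np.abs(a-b).max(2)
for n,(u,v) in dict(bare=(363,165),b=(329,205),a=(272,258),spare=(212,222),small=(286,169),trowel=(190,285),tin=(331,122)).items():
    w=d[v-32:v+32,u-32:u+32]; print(n,(w>40).mean().round(3))
print(r.get_state()['qd'].round(2)); order.close_job()
E
```

```text
bare 0.094
b 0.0
a 0.0
spare 0.0
small 0.0
trowel 0.0
tin 0.052
[ 0.08 -0.02  0.31  0.15 -0.12  0.05]
the job is handed in; nothing more can be done
```

```bash
python3 - <<'E'
import cv2, numpy as np
a=cv2.imread("pics/side1.png"); b=cv2.imread("pics/side7.png")
cv2.imwrite("pics/cmp.png",cv2.resize(np.hstack([a[90:210,300:420],b[90:210,300:420]]),None,fx=3,fy=3))
E
```

```text
(no output)
```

View pics/cmp.png

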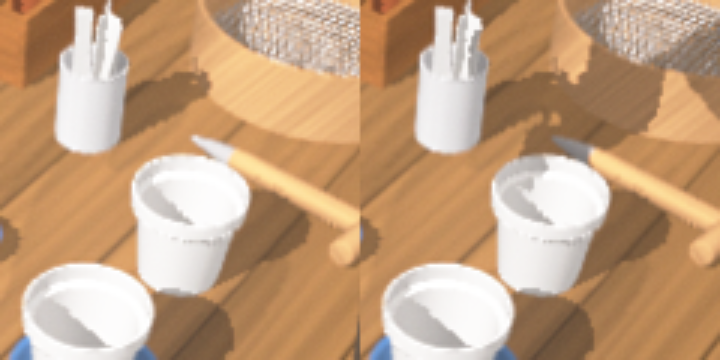

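I pointed at the bare white pot first, then at the wide empty blue saucer, and the job is handed in. It took about 16.5 s of the 45 s allowed.

- **Bare pot:** I held the closed fingertips about 26 mm above the middle of its mouth, at (0.446, -0.217), for roughly 3 s. The top and wrist cameras agreed on that position within about 1 mm.
- **Spare saucer:** I held the fingertips about 25 mm above the middle of its rim, at (0.662, 0.184), for roughly 3.4 s. The fitted circle measured 139 mm across, against 140 mm given, and matched the wrist picture.
- **Path:** The hand travelled between the two at about z 0.345. It finished drawn straight up over the saucer at z 0.415, about 0.3 m above the pot rims.

**Last checks:** The force readings stayed at noise level, under about 2 N. Comparing the side pictures before and after showed no change around the two other pots, both empty saucers or the trowel. The check did flag the areas around the bare pot and the label tin. In an enlarged view that is only the arm's shadow, and both stand where they were. I viewed that enlargement after handing in.

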